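# Fit a compression plug to the fork whose steerer is clear

### The job

Two of the three bicycle forks in the stand still have an old star nut stuck near the top of the steerer tube; the third is clear. Feel down the tubes and fit the compression plug into the clear one, lowering it (not dropping it) right home until its cap sits flat on the tube's end, then let go of it. Leave the grease tub, the stem and the hex wrench where they are.

Things in the scene. Friction and masses are not known exactly. Their poses are not given: they have to be found in the camera images.
- fork_stand: Fixed floor stand just beyond the bench's far edge. It holds three black rigid bicycle forks upright in a row, 140 mm apart; crowns and legs lie below bench level and only the bare-alloy steerer tubes stand up above it. Origin: at bench-top height under the middle steerer; y axis along the row, z up.
- steerer_0 (a point): Centre of the open upper end (rim level) of the right-hand (-y) steerer, 128 mm above the bench top. Vertical bare tube, outside diameter 31.8 mm, bore 25.4 mm, no lead-in. Inside is an old steel star nut, not tracked, rigidly stuck, filling the bore: in two of the three tubes (any two) its top is 18 to 50 mm below the rim; in the third, the clear one, it was driven down to 90 mm or deeper.
- steerer_1 (a point): Centre of the open upper end (rim level) of the middle steerer, 152 mm above the bench top. Vertical bare tube, outside diameter 31.8 mm, bore 25.4 mm, no lead-in. Inside is an old steel star nut, not tracked, rigidly stuck, filling the bore: in two of the three tubes (any two) its top is 18 to 50 mm below the rim; in the third, the clear one, it was driven down to 90 mm or deeper.
- steerer_2 (a point): Centre of the open upper end (rim level) of the left-hand (+y) steerer, 140 mm above the bench top. Vertical bare tube, outside diameter 31.8 mm, bore 25.4 mm, no lead-in. Inside is an old steel star nut, not tracked, rigidly stuck, filling the bore: in two of the three tubes (any two) its top is 18 to 50 mm below the rim; in the third, the clear one, it was driven down to 90 mm or deeper.
- plug: New compression plug, bare aluminium, rigid, 60 to 130 g, 84 mm tall, standing upright loose on the bench. Round body 23.8 mm in diameter, 70 mm long, its foot chamfered to 19 mm over the lowest 4 mm; above it a round cap 40 mm in diameter, 14 mm thick, which stops on the tube's end. Origin: centre of the foot; z up along the axis. Fingers holding the cap pass 4 mm outside the tube.
- plug_seat (a point): Centre of the cap's underside, on the plug's axis, 70 mm above its foot. It coincides with the steerer's end centre when the plug is home.
- grease_tub: Bystander: round green tub with a white lid, 68 mm in diameter, 60 mm tall, standing on the bench. Origin: centre of its underside.
- stem: Bystander: black handlebar stem lying on the bench, about 135 mm long along its x axis, 46 mm wide, 42 mm tall. Origin: middle of its underside.
- hex_wrench: Bystander: T-handle hex wrench lying on the bench, 170 mm long along its x axis with the 100 mm black crossbar at its -x end, 24 mm tall. Origin: at bench level about the middle of its length.
Things that resemble listed ones, but are neither listed nor needed, are in the scene too. Of the things that look like the plug, the middle-sized one is meant.

How it is judged:
By the outcome, as a careful person would: the job done as asked, in the order asked, and still so for the second after the job is handed in, with the robot touching nothing.
It also fails if it takes over 61 s, if anything falls off the work surface, if the arm or the gripper's body presses on something with over 40 N, if the wrist force passes 120 N, or if a joint passes its speed limit or range.

### The arm

A 6-joint arm with a two-finger parallel gripper is mounted at the origin on the work surface. World frame = base frame: x ahead of the robot, y to its left, z up, the work surface at z = 0. Lengths are in m, angles in rad, forces in N, time in s.
With the tool pointing down it reaches from about 0.275 to 0.725 m from the base axis. Payload 15.9 kg.
Tool frame: the origin (TCP) lies midway between the tips of the shut fingers; the grasp point (between the pads) lies 19 mm behind it; z points along the fingers, y is the line along which they close (so a half turn about z gives the same grasp; the last joint's range is limited). The gripper opens to 85 mm and grips with 20 to 120 N. Pads are 22 mm wide; open, the fingers measure 114 mm over their backs; the gripper's body (76 mm by 85 mm) begins 54 mm behind the grasp point. The pads swing forward as they close: fully open they stand 13 mm farther back than shut.
Start: joints at [1.244, 0.213, -0.034, 1.323, 0, 1.571], TCP at [0.161, 0.474, 0.231] pointing down, gripper open.
Joint ranges: [-2.98, 2.98], [-0.74, 1.72], [-1.14, 1.35], [-2.1, 2.04], [-1.57, 1.44], [-3.14, 3.14]. Speed limits (rad/s): [1.89, 1.89, 2.39, 2.57, 3.14, 3.14].

### API

Orientations are given as a rotation vector (axis times angle).
In Python, from plant import move_pose, movel, set_joints, gripper_to, wait, ik, observe, camera, MotionError, hand_in gives the robot as it stands. The module is installed in compiled form; this text tells all that it offers. Calls block until the motion is done:
- move_pose(position, orientation): joint-space move of the TCP to a pose.
- movel(position, attitude=None, vel=0.15): straight line of the TCP; attitude=None keeps the orientation; vel is the mean speed in m/s.
- set_joints(angles): joint-space move.
- gripper_to(opening, force=None): opening from 0.0 (shut) to 1.0 (fully open); force is the grip in N (None keeps the last); returns when the fingers have stopped.
- wait(seconds).
- ik(position, orientation): joint angles nearest the present ones, or None.
- observe(): the state.
- camera(name): name is "scene" or "top" or "wrist"; returns a dict with "img" (480x640x3 uint8, blue, green, red), "intrinsics" (3x3 intrinsics, pixels), "dist" ([k1, k2, p1, p2, k3] as OpenCV has them; the pictures are not rectified), "position" and "attitude" of the camera in the world. Camera axes: x right, y down, z forward; pixel columns grow to the right and rows downward; lengths in m; the calibration is good to about 2 mm. A picture is of the moment at which its call begins. There is no depth.
A pose or a line that the arm cannot do raises MotionError and nothing moves.
- hand_in(): hands the job in; it is judged then, once.
The state is a dict: "time_s": time; "joint_pos": joint angles; "joint_velocities": joint speeds; "joint_efforts": joint torques, N m; "eef_pos": TCP position; "eef_rot": TCP orientation; "force": force on the tool from outside, world axes, zero at the start; "ft_torque": the same for the moment, N m; "finger_gap": opening from 0.0 (shut) to 1.0 (fully open); "grip_force": force on a finger pad.
Only numpy, scipy, OpenCV 4.12 (cv2) and the standard library are available. Lean on these libraries where they do the work, as an engineer would, in place of code of your own. Each camera call takes 0.05 s, during which the arm holds its last target. There are 200 camera calls.

## Working session

There is one attempt and no reset: what is moved stays moved. The work goes in short steps, each a Python script; the robot and the scene stay as the last script left them, time stands still between calls to the robot, and variables do not carry over. Pictures are saved under pics/ and viewed, at most 10 in all, crops included, and the job is handed in when it is done.

```bash
mkdir -p pics; cat > h.py <<'E'
import numpy as np, cv2, pickle
from scipy.spatial.transform import Rotation as R
def att(c):
    a=np.array(c["attitude"],float)
    return a if a.shape==(3,3) else R.from_rotvec(a).as_matrix() if a.size==3 else R.from_quat(a).as_matrix()
def ray(c,px):
    p=cv2.undistortPoints(np.array(px,float).reshape(-1,1,2),np.array(c["intrinsics"]),np.array(c["dist"]))[:,0]
    d=np.c_[p,np.ones(len(p))]@att(c).T
    return np.array(c["position"]),d
def onz(c,px,z):
    o,d=ray(c,px); return o+d*((z-o[2])/d[:,2])[:,None]
def proj(c,P):
    A=att(c); rv=R.from_matrix(A.T).as_rotvec(); t=-A.T@np.array(c["position"])
    return cv2.projectPoints(np.array(P,float).reshape(-1,1,3),rv,t,np.array(c["intrinsics"]),np.array(c["dist"]))[0][:,0]
E
python3 - <<'E'
from h import *
from plant import camera,observe
o=observe();print(o["time_s"],o["eef_pos"],o["eef_rot"],o["force"])
for n in("scene","top"):
    c=camera(n);pickle.dump(c,open(n+".pkl","wb"));cv2.imwrite(f"pics/{n}0.png",c["img"]);print(n,c["position"],c["attitude"],c["intrinsics"])
E
```

```text
0.0 [0.16040477 0.47320413 0.2308008 ] [-5.11080926e-01 -3.09954832e+00  1.77887063e-03] [ 0.2900603   1.3299924  -0.65190757]
scene [0.99549666 0.61527963 0.62316658] [-0.85457338 -2.39648525  1.28023421] [[509.15523547   0.         320.91991101]
 [  0.         509.15523547 245.04884758]
 [  0.           0.           1.        ]]
top [4.38301283e-01 1.18008213e-03 1.25123033e+00] [-2.16814218  2.20489816 -0.05492424] [[492.39206314   0.         322.24829011]
 [  0.         492.39206314 232.72844823]
 [  0.           0.           1.        ]]
```

View pics/scene0.png

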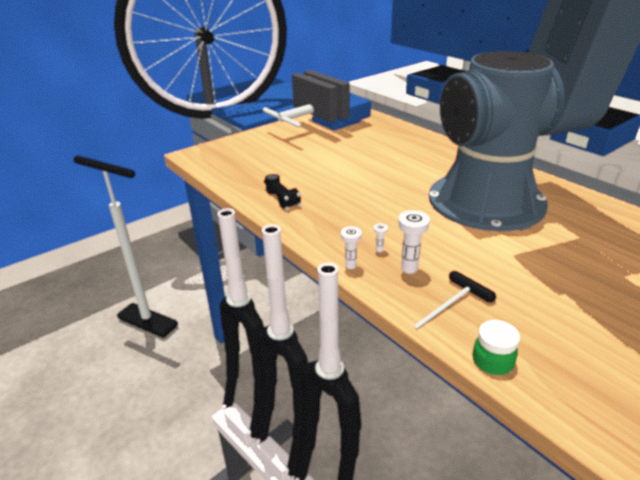

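View pics/top0.png

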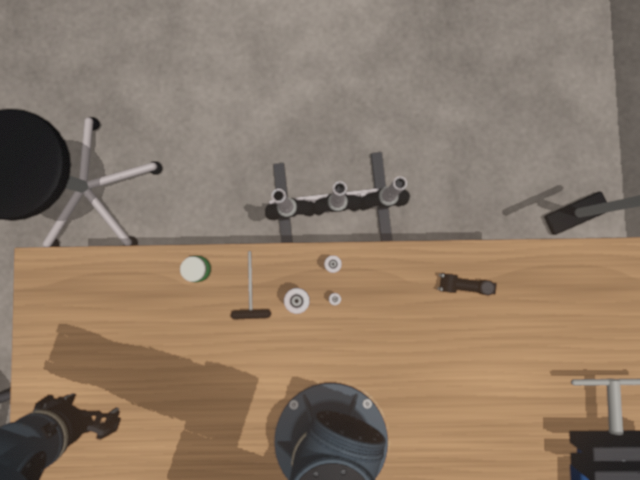

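Plug candidates: large at scene (411,240) / top (296,300), middle at scene (350,248) / top (333,263), small at scene (380,238) / top (335,299). By the description I choose the middle one. The steerer rims are at top (279,196), (340,189), (400,184).

```bash
python3 - <<'E'
from h import *
t=pickle.load(open("top.pkl","rb"));s=pickle.load(open("scene.pkl","rb"))
def show(n,c,x0,y0,x1,y1,k): return cv2.resize(c["img"][y0:y1,x0:x1],None,fx=k,fy=k,interpolation=cv2.INTER_CUBIC)
a=show("",t,265,170,415,215,5); b=show("",t,275,245,365,315,4); d=show("",s,330,200,440,280,3.5)
W=np.zeros((a.shape[0]+max(b.shape[0],d.shape[0]),800,3),np.uint8)
W[:a.shape[0],:a.shape[1]]=a;W[a.shape[0]:a.shape[0]+b.shape[0],:b.shape[1]]=b;W[a.shape[0]:a.shape[0]+d.shape[0],400:400+d.shape[1]]=d
cv2.imwrite("pics/crop1.png",W)
# caps: bright low-saturation on wood
hsv=cv2.cvtColor(t["img"],cv2.COLOR_BGR2HSV)
m=((hsv[...,1]<70)&(hsv[...,2]>110)).astype(np.uint8); m[:248]=0;m[325:]=0;m[:,:280]=0;m[:,360:]=0
for c in cv2.findContours(m,cv2.RETR_EXTERNAL,cv2.CHAIN_APPROX_NONE)[0]:
    if len(c)<8: continue
    (u,v),r=cv2.minEnclosingCircle(c); e=cv2.fitEllipse(c)
    z=.084; P=onz(t,[[u,v],[u+r,v]],z); print("cap",u,v,r,e,P[0].round(4),"diam@84",2*np.linalg.norm(P[1]-P[0]))
# rims: dark holes
g=cv2.cvtColor(t["img"],cv2.COLOR_BGR2GRAY)
for (u,v),z in(((279,196),.140),((340,189),.152),((400,184),.128)):
    print(u,v,onz(t,[[u,v]],z).round(4)[0])
for px,z in(((228,212),.128),((272,230),.152),((329,269),.140),((350,232),.084)):
    print("scene",px,onz(s,[px],z).round(4)[0])
E
```

```text
cap 334.4473571777344 298.6052551269531 6.580636501312256 ((334.4178771972656, 298.79681396484375), (12.11958122253418, 12.641639709472656), 128.11341857910156) [ 0.3522 -0.0146  0.084 ] diam@84 0.030981793833919722
cap 296.235595703125 300.2748718261719 13.296964645385742 ((296.2765808105469, 300.3609619140625), (25.62323760986328, 25.83938980102539), 111.69171142578125) [0.3497 0.0755 0.084 ] diam@84 0.06267447440769981
cap 332.5 263.5 9.192488670349121 ((332.4823303222656, 263.50225830078125), (17.19780921936035, 17.49799156188965), 88.89311981201172) [ 0.4347 -0.0115  0.084 ] diam@84 0.0434715929775654
279 196 [0.59  0.108 0.14 ]
340 189 [ 0.6017 -0.0306  0.152 ]
400 184 [ 0.6143 -0.169   0.128 ]
scene (228, 212) [ 0.6143 -0.1654  0.128 ]
scene (272, 230) [ 0.6057 -0.0237  0.152 ]
scene (329, 269) [0.5915 0.1142 0.14  ]
scene (350, 232) [ 0.437  -0.0104  0.084 ]
```

View pics/crop1.png

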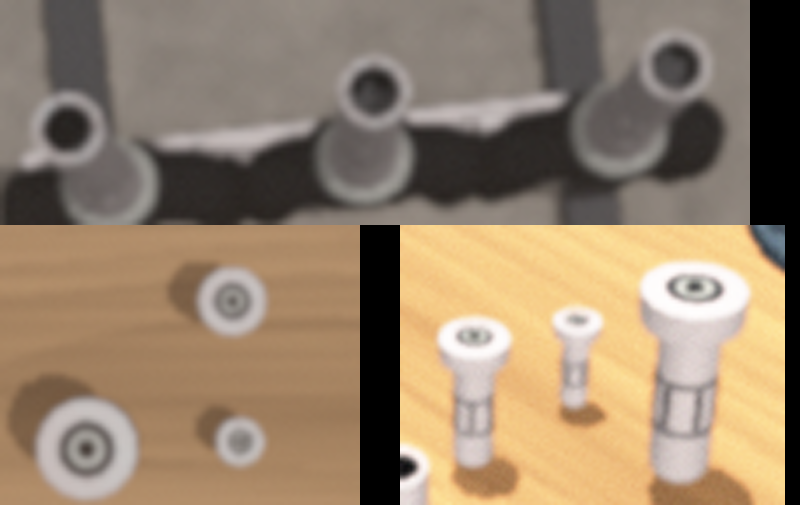

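The crop confirms three plugs of the same shape, and the middle one (cap about 40 mm, top view (332.5,263.5)) is the right one. Next I'll take wrist views over the plug and the tubes to refine the positions.

```bash
python3 - <<'E'
from h import *
from plant import *
D=[0,-np.pi,0]
def snap(n):
    c=camera("wrist");pickle.dump(c,open(n+".pkl","wb"));cv2.imwrite(f"pics/{n}.png",c["img"]);print(n,np.round(c["position"],3),att(c).round(2).tolist(),observe()["time_s"]);return c
print(ik([.435,-.011,.3],D),ik([.435,-.011,.3],[0,np.pi,0]))
move_pose([.52,-.03,.40],D); a=snap("w1")
move_pose([.40,-.011,.24],D); b=snap("w2")
print(proj(a,[[.592,.111,.14],[.603,-.028,.152],[.614,-.167,.128]]).round(),proj(b,[[.4355,-.011,.084]]).round())
cv2.imwrite("pics/w12.png",cv2.resize(np.vstack([a["img"],b["img"]]),(400,600)) if 0 else np.hstack([cv2.resize(a["img"],(400,300)),cv2.resize(b["img"],(400,300))]))
print(np.array(a["intrinsics"]).round().tolist(),np.round(observe()["force"],2))
E
```

```text
[-0.02528197  0.07725507 -0.0214477   1.47209356  0.         -0.02528197] [-0.02528197  0.07725507 -0.0214477   1.47209356  0.         -0.02528197]
w1 [ 0.437 -0.029  0.541] [[0.0, 0.95, 0.32], [1.0, -0.0, 0.0], [0.0, 0.32, -0.95]] 2.4417
w2 [ 0.318 -0.01   0.382] [[0.0, 0.95, 0.32], [1.0, -0.0, 0.0], [0.0, 0.32, -0.95]] 3.4583
[[457. 253.]
 [323. 268.]
 [195. 269.]] [[322. 256.]]
[[414.0, 0.0, 323.0], [0.0, 414.0, 235.0], [0.0, 0.0, 1.0]] [-0.11 -0.47 -0.09]
```

View pics/w12.png

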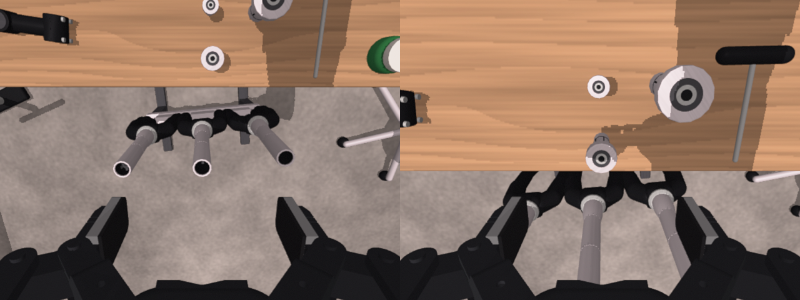

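Wrist w1 shows the rims at about (195,270), (323,269), (456,251). w2 shows the plug cap at about (320,251). Both agree with the projected estimates, so I'll fit ellipses for finer values.

```bash
python3 - <<'E'
from h import *
a=pickle.load(open("w1.pkl","rb"));b=pickle.load(open("w2.pkl","rb"));t=pickle.load(open("top.pkl","rb"))
def holes(c,px,z,nm,h=16):
    g=cv2.cvtColor(c["img"],cv2.COLOR_BGR2GRAY);u,v=px
    p=cv2.resize(g[v-h:v+h,u-h:u+h],None,fx=8,fy=8,interpolation=cv2.INTER_CUBIC)
    for th in(0.45,0.6):
        T=p.min()+th*(float(p.max())-p.min())
        m=(p<T).astype(np.uint8)
        L=[k for k in cv2.findContours(m,cv2.RETR_CCOMP,cv2.CHAIN_APPROX_NONE)[0] if len(k)>60]
        for k in L:
            e=cv2.fitEllipse(k); x=np.array(e[0])
            if np.linalg.norm(x-8*h)<45 and 20<e[1][1]<8*h*1.7:
                q=(x+.5)/8-.5+[u-h,v-h]; P=onz(c,[q],z)[0]
                print(nm,th,q.round(2),(np.array(e[1])/8).round(1),P.round(4))
for nm,pa,pt,z in(("s2",(456,251),(279,196),.14),("s1",(323,269),(340,189),.152),("s0",(195,270),(400,184),.128)):
    holes(a,pa,z,nm+" w");holes(t,pt,z,nm+" top",9)
holes(b,(321,252),.084,"cap w",26);holes(a,(340,93),.084,"cap w1",20);holes(t,(332,263),.084,"cap top",10)
I=[cv2.resize(a["img"][v-20:v+20,u-20:u+20],(200,200),interpolation=cv2.INTER_CUBIC) for u,v in((456,251),(323,269),(195,270))]+[cv2.resize(b["img"][222:282,291:351],(200,200))]
cv2.imwrite("pics/c2.png",np.hstack(I))
E
```

```text
s2 w 0.45 [456.57 252.08] [20.3 23.8] [0.5904 0.1104 0.14  ]
s2 w 0.6 [456.61 252.14] [21.  24.4] [0.5905 0.1105 0.14  ]
s2 top 0.45 [278.1  195.27] [8.9 9.3] [0.5917 0.11   0.14  ]
s2 top 0.6 [278.13 195.25] [ 9.7 10.2] [0.5917 0.1099 0.14  ]
s1 w 0.45 [322.87 268.14] [21.4 23.6] [ 0.6033 -0.0283  0.152 ]
s1 w 0.6 [322.85 268.18] [22.1 24.2] [ 0.6033 -0.0283  0.152 ]
s1 top 0.45 [339.42 187.76] [9.1 9.3] [ 0.6046 -0.0293  0.152 ]
s1 top 0.6 [339.37 187.81] [10.  10.2] [ 0.6045 -0.0292  0.152 ]
s0 w 0.45 [194.83 270.42] [19.3 22.7] [ 0.6161 -0.1671  0.128 ]
s0 w 0.6 [194.78 270.46] [20.1 23.4] [ 0.6161 -0.1671  0.128 ]
s0 top 0.45 [399.81 182.63] [8.5 8.8] [ 0.6175 -0.1687  0.128 ]
s0 top 0.6 [399.77 182.69] [9.4 9.6] [ 0.6174 -0.1686  0.128 ]
cap w 0.45 [321.85 253.62] [ 9.6 10.8] [ 0.4335 -0.0108  0.084 ]
cap w 0.45 [321.76 253.07] [27.  28.7] [ 0.4331 -0.0109  0.084 ]
cap w 0.45 [321.77 254.28] [17.3 18.4] [ 0.4341 -0.0109  0.084 ]
cap w 0.6 [321.71 252.78] [28.4 30.1] [ 0.4328 -0.0109  0.084 ]
cap w1 0.45 [339.67  93.19] [7.1 7.4] [ 0.4341 -0.0106  0.084 ]
cap w1 0.45 [339.66  93.11] [20.7 22. ] [ 0.434  -0.0106  0.084 ]
cap w1 0.45 [339.64  93.17] [14.2 15.1] [ 0.4341 -0.0106  0.084 ]
cap w1 0.6 [339.66  93.21] [7.8 8.1] [ 0.4341 -0.0106  0.084 ]
cap w1 0.6 [339.64  93.14] [21.4 22.7] [ 0.434  -0.0106  0.084 ]
cap w1 0.6 [339.61  93.18] [13.3 14.3] [ 0.4341 -0.0107  0.084 ]
cap top 0.45 [332.62 263.61] [8.3 8.5] [ 0.4345 -0.0117  0.084 ]
cap top 0.45 [333.2  262.76] [3.  4.7] [ 0.4364 -0.0132  0.084 ]
cap top 0.6 [332.62 263.6 ] [9.1 9.4] [ 0.4345 -0.0118  0.084 ]
```

View pics/c2.png

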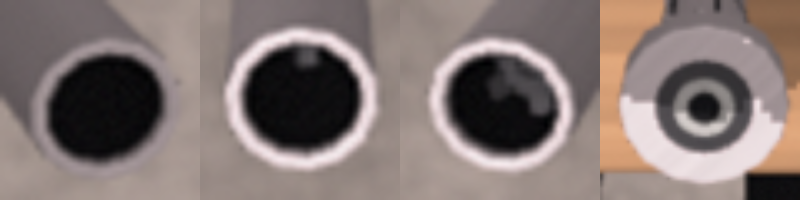

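The holes are well measured: the spacing comes out at 139.4 mm against 140, and the views agree to about 1 mm. Next: grasp, lift and check the hold.

```bash
cat >> h.py <<'E'
S=[(.6168,-.1679,.128),(.6039,-.0288,.152),(.5911,.1102,.140)]
D=[0,-np.pi,0]; G=.055   # TCP height above the plug's foot
E
python3 - <<'E'
from h import *
from plant import *
p=lambda m:(lambda o:print(m,round(o["time_s"],2),np.round(o["eef_pos"],4),"F",np.round(o["force"],2),"gap",round(o["finger_gap"],3),"grip",np.round(o["grip_force"],1)))(observe())
move_pose([.4343,-.0112,.16],D)
movel([.4343,-.0112,G],vel=.12);p("down")
gripper_to(0.3,50);p("closed")
movel([.4343,-.0112,.24],vel=.2);p("lift")
x,y,z=S[2]
move_pose([x,y,z+G+.03],D);wait(.3);p("over s2")
c=camera("wrist");s=camera("scene");pickle.dump(s,open("s3.pkl","wb"))
pickle.dump(c,open("w3.pkl","wb"));cv2.imwrite("pics/w3.png",np.hstack([cv2.resize(c["img"],(400,300)),cv2.resize(s["img"][150:390,200:520],(400,300))]))
E
```

```text
down 4.92 [ 0.4349 -0.0112  0.0558] F [-0.23 -0.33  0.58] gap 1.001 grip 0.0
closed 5.42 [ 0.4348 -0.0112  0.0555] F [-0.82 -0.64  5.59] gap 0.453 grip 49.5
lift 6.5 [ 0.4338 -0.0112  0.239 ] F [ 1.01 -0.67 -1.56] gap 0.45 grip 50.2
over s2 7.62 [0.5909 0.1096 0.2256] F [ 0.74  0.07 -0.92] gap 0.447 grip 50.2
```

View pics/w3.png

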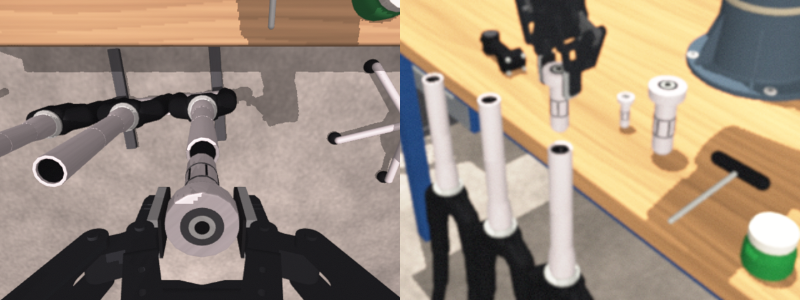

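The wrist and scene views show the plug held upright over the left steerer, with its foot aligned to the rim. Now I'll feel down the tube in steps.

```bash
cat >> h.py <<'E'
def feel(i,xy=None,stop=8.,step=.004):
    """lower plug into tube i; returns (foot depth reached, xy, blocked?)"""
    from plant import movel,observe
    x,y=xy if xy is not None else S[i][:2]; z=S[i][2]+G
    movel([x,y,z+.004],vel=.12)
    f0=np.array([observe()["force"] for _ in range(1)])[0]; d=0.
    while d<.066:
        d+=step; movel([x,y,z-d],vel=.04); o=observe(); f=o["force"]-f0
        print(round(o["time_s"],2),"d",round(d*1e3,1),"z",round(o["eef_pos"][2]-z,4),"xy",o["eef_pos"][:2].round(4),"F",f.round(1),"M",np.round(o["ft_torque"],2))
        if f[2]>stop: return d,(x,y),True
        l=f[:2]*(np.abs(f[:2])>1.5)
        x,y=np.array([x,y])+np.clip(l*1e-4,-.0006,.0006)
    return d,(x,y),False
E
python3 - <<'E'
from h import *
from plant import *
d,xy,b=feel(2); print(d,xy,b)
if b: movel([*xy,observe()["eef_pos"][2]+.0015],vel=.05); print(observe()["force"])
E
```

```text
8.43 d 4.0 z -0.004 xy [0.5911 0.1102] F [-0.  -0.3  0.8] M [ 0.07 -0.01  0.01]
8.68 d 8.0 z -0.0082 xy [0.591  0.1102] F [ 0.  -1.4 -0.2] M [ 0.04 -0.02 -0.01]
8.93 d 12.0 z -0.0123 xy [0.591  0.1102] F [0.  0.2 1.3] M [ 0.08 -0.08 -0.01]
9.18 d 16.0 z -0.0163 xy [0.591  0.1102] F [0.7 0.2 0.6] M [ 0.06 -0.12  0.01]
9.43 d 20.0 z -0.0203 xy [0.591  0.1102] F [ 0.2  0.1 -0.7] M [ 0.05 -0.02  0.01]
9.68 d 24.0 z -0.0243 xy [0.5909 0.1102] F [-0.3 -0.3  0.6] M [ 0.08 -0.08 -0.04]
9.93 d 28.0 z -0.0283 xy [0.5909 0.1102] F [ 0.8 -0.2  0.5] M [ 0.06 -0.09 -0.03]
10.18 d 32.0 z -0.0323 xy [0.591  0.1102] F [-0.4 -0.2  1. ] M [ 0.11 -0.06 -0.01]
10.43 d 36.0 z -0.0363 xy [0.591  0.1102] F [-0.2  0.7  0.2] M [ 0.07 -0.07 -0.  ]
10.68 d 40.0 z -0.0403 xy [0.5909 0.1102] F [1.  0.2 0.1] M [ 0.08 -0.08  0.01]
10.93 d 44.0 z -0.0443 xy [0.591  0.1102] F [-0.4  0.5  0.4] M [ 0.11 -0.01  0.04]
11.18 d 48.0 z -0.0483 xy [0.591  0.1102] F [ 0.4 -0.2  0.4] M [ 0.08 -0.08 -0.02]
11.43 d 52.0 z -0.0523 xy [0.591  0.1101] F [-0.2 -1.   0.7] M [ 0.06 -0.06  0.01]
11.68 d 56.0 z -0.0563 xy [0.591  0.1102] F [ 0.5 -1.   0.2] M [ 0.02 -0.05  0.  ]
11.93 d 60.0 z -0.0603 xy [0.591  0.1102] F [ 0.2 -0.1 -1. ] M [ 0.07 -0.11 -0.02]
12.18 d 64.0 z -0.0642 xy [0.591  0.1102] F [ 0.2 -0.  -0.1] M [ 0.06 -0.16  0.06]
12.43 d 68.0 z -0.0683 xy [0.591  0.1102] F [ 0.4 -0.7 -0.4] M [ 0.05 -0.08  0.  ]
0.06800000000000003 (np.float64(0.5911), np.float64(0.1102)) False
```

There was no resistance to 68 mm, deeper than any blocking nut, so this tube is clear. Now I'll seat the cap with small steps.

```bash
python3 - <<'E'
from h import *
from plant import *
x,y,z=S[2];z+=G;d=.068;f0=np.array(observe()["force"])
while d<.075:
    d+=.0005;movel([x,y,z-d],vel=.02);wait(.05);o=observe();f=o["force"]-f0
    print(round(o["time_s"],2),round(d*1e3,1),round((o["eef_pos"][2]-z)*1e3,2),f.round(1))
    if f[2]>8: break
c=camera("scene");pickle.dump(c,open("s4.pkl","wb"))
cv2.imwrite("pics/s4.png",cv2.resize(c["img"][200:340,260:440],(720,560),interpolation=cv2.INTER_CUBIC))
E
```

```text
12.73 68.5 -68.46 [-0.3  0.4  0.6]
13.03 69.0 -68.99 [1.  0.3 0.3]
13.33 69.5 -69.4 [0.8 0.8 2.6]
13.63 70.0 -69.48 [-2.  -0.1  8.8]
```

View pics/s4.png

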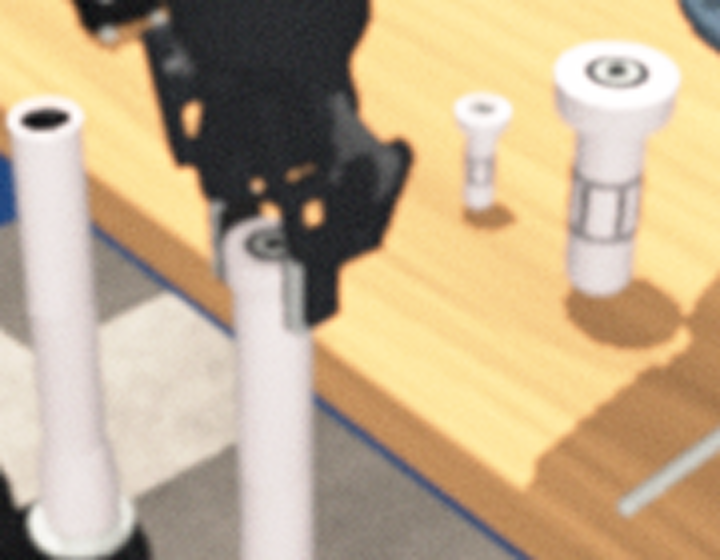

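The cap is down on the tube's end: contact force came up at 69.5 mm, as expected for a 70 mm body. Now release, back off and verify.

```bash
python3 - <<'E'
from h import *
from plant import *
gripper_to(1.0);wait(.2);o=observe();print(o["time_s"],o["finger_gap"],o["force"].round(1))
x,y,_=S[2];movel([x,y,.28],vel=.12)
movel([x-.15,y-.1,.32],vel=.2)
wait(.5);c=camera("scene");t=camera("top");o=observe();print(o["time_s"],o["force"].round(1))
hsv=cv2.cvtColor(c["img"],cv2.COLOR_BGR2HSV)
print("expected cap top", proj(c,[[x,y,.154],[x,y,.140]]).round(1))
cv2.imwrite("pics/s5.png",np.vstack([cv2.resize(c["img"][180:300,200:520],(800,300)),cv2.resize(t["img"][170:320,170:500],(660,300)) if 0 else cv2.resize(t["img"][170:320,120:520],(800,300))]))
E
```

```text
14.4083 1.0011104949523622 [ 0.4 -0.  -0.4]
17.525 [-1.   1.4  0.7]
expected cap top [[327.5 260.6]
 [327.6 267.7]]
```

View pics/s5.png

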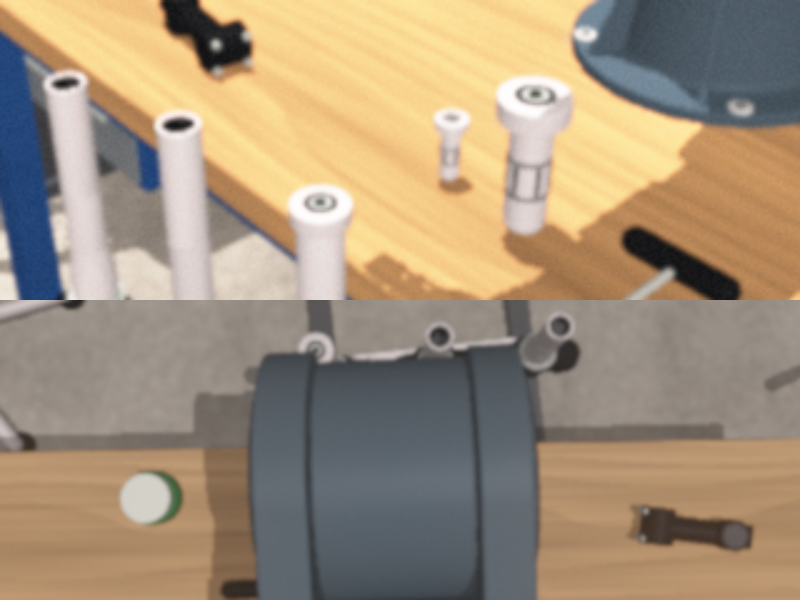

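The cap sits flat on the left steerer at scene (328,261), against an expected (327.5,260.6). The bystanders have not moved.

```bash
python3 -c "
from plant import hand_in;print(hand_in())"
```

```text
the job is handed in; nothing more can be done
None
```

The plug is seated and released in the left-hand (+y) steerer, which met no nut all the way down to the cap. I did not feel the other two tubes, since the first one tried was clear. The job was handed in at about 17.5 s.

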